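# Open a slide labeller's magazine and hold the spring follower at the load pointer

## Robot

A 7-joint arm with a two-finger parallel gripper is mounted at the origin on the work surface. World frame = base frame: x ahead of the robot, y to its left, z up, the work surface at z = 0. Lengths are in m, angles in degrees, forces in N, time in s.
With the tool pointing down it reaches from about 0.425 to 0.875 m from the base axis. Payload 4.7 kg.
Tool frame: the origin (TCP) lies midway between the tips of the shut fingers; the grasp point (between the pads) lies env.grip_point_offset behind it (env.grip_point_offset is the distance from the TCP to the grasp point, in m); x points along the fingers, y is the direction in which the jaws open and shut, and the axes are right-handed (so a half turn about x gives the same grasp; the last joint's range is limited). The gripper opens to 87 mm and grips with 3 to 60 N. Pads are 19 mm wide; open, the fingers measure 117 mm over their backs; the gripper's body (75 mm by 190 mm) begins 51 mm behind the grasp point.
Start: joints at [-62.733, 18.392, -4.016, 83.108, 1.295, 78.541, -3.26], TCP at [0.29, 0.582, 0.223] pointing down, gripper open.
Joint ranges: [-163.93, 163.93], [-17.29, 119.83], [-79.2, 71.16], [3.27, 140.29], [-89.18, 269.18], [5.43, 117.66], [-154.24, 154.24]. Speed limits (degrees/s): [147.25, 147.25, 180, 180, 180, 180, 180].

## Interface

Orientations are given as [roll, pitch, yaw] about the fixed x, y, z axes, in that order (R = Rz(yaw) Ry(pitch) Rx(roll)).
In Python, from cell import readout, read_camera, camera_params, sign_off, spot_in, pinpoint, env gives the robot as it stands.
- The arm moves only by the shell command python3 -m pendant 'ROWS' [OPENING] [FORCE]. ROWS is a JSON object of lists of equal length, an entry for each row: "xyz": the shift along the world's x, y, z in m, a list of three; "turn": the turn about the world's z in rad. A call has 1 to 10 rows; each row shifts and turns the pose as measured when the row begins; what a row does not reach is not made up. A row lasts 1/8 s, in which the tool goes at most 62.5 mm and 10.7 degrees, less where a joint would pass 70% of its speed; a pose out of reach is approached as far as the arm can. A call is refused whole if a number of a shift passes 0.0625 or a number of a turn 0.188, either way. A call with a gripper value outside its range is refused whole. OPENING is the opening, from 0 (shut) to 1 (fully open), set as the call begins (- or left out, the last holds). The fingers move at their own pace and stop on an object; FORCE is the grip in N (left out, the last holds). Time passes only in rows, so rows that do not move let the fingers close. It gives the time, the measured TCP pose, the force and the opening at its end, in the units of the state.
- readout.get_obs(): the state, without advancing time (a new reading comes with each control period).
- read_camera(name): name is "scene" or "top"; returns the picture (480x640x3 uint8, red, green, blue); there is no depth.
- camera_params(name): a dict with "fx", "fy", "cx", "cy" (pixels), "rvec" (rotation vector, rad) and "tvec" (3), from world to camera coordinates, as OpenCV has them. Camera axes: x right, y down, z forward; pixel columns grow to the right and rows downward; lengths in m; the calibration is good to about 2 mm. A picture is of the moment at which its call begins. camera_params takes no time and is no camera call.
- sign_off(): hands the job in, once; it reports no verdict.
Trained networks look in the newest picture that a camera, given by its name, has taken for a name from the list of things; names that differ only in an ending like _2 or _b are one class to them, and where a whole thing is asked for, a point or a joint stands for the part that bears it (a point fixed in the world has none). Each returns a list of dicts, best first, with "score" (0 to 1); they miss things now and then, are a little off and sometimes report something else, mostly with a low value. They report only what shows in the picture. A call takes as long as a camera call.
- spot_in(camera, name): "at" ([x, y, z] in m, in the coordinates of the camera as it stood for that picture, good to about 4 mm: the middle of the surface that is visible of it).
- pinpoint(camera, name): "at" ([x, y, z] in m, in the coordinates of the camera as it stood for that picture, good to about 4 mm: a listed point, or the origin of a listed thing).
The state is a dict: "time_s": time; "qpos": joint angles; "joint_velocities": joint speeds; "effort": joint torques, N m; "tool_pos": TCP position; "tool_rot": TCP orientation; "force": force on the tool from outside, world axes, zero at the start; "wrist_torque": the same for the moment, N m; "grip_width": finger opening in m.
Only numpy, scipy, OpenCV 4.12 (cv2) and the standard library are available. Lean on these libraries where they do the work, as an engineer would, in place of code of your own. Each camera call takes 0.05 s, during which the arm holds its last target.

## Task

Get the slide labeller ready for a fresh pack of slides: swing the steel latch lever on its front out of the way, lift the white dust cover open about upright or beyond and leave it standing there, then grip the spring-loaded follower in the trough and pull it back until its index blade lines up with the pointer clip on the scale. Keep hold of it there, still, for a colleague to drop the slides in: you finish while holding it. Never let the follower snap back onto the glass, and leave the things lying around in their places.

Things in the scene. Friction and masses are not known exactly. Their poses are not given: they have to be found in the camera images.
- magazine: Fixed slide labeller. Origin on the bench under the trough's middle; x away from the robot, y to its left along the trough, z up; yaw within 0.3. Grey trough y -125 to 125 mm: walls to z 75, front face x -60, inside x -40 to 40, floor z 40 mm; on it a white cover, closed top z 120 mm. White feed head y 125 to 225, x -70 to 80, 125 mm high. 40 mm of slides stand in the trough against the head.
- latch (a joint): The steel latch lever on the front of the labeller: rad, 0 upright with its claw over the cover's keeper (the cover cannot be lifted then), grows as its upper end swings out and down towards the robot, stop at 1.4. A stiff pivot, it stays where it is left; about 1 N at the tab.
- latch_tab (a point): Middle of the latch lever's finger tab, a steel plate 24 mm wide (along the labeller's y), 5 mm thick, 35 mm long, leaning out from the face; closed, the point is at x -85, y 50, z 113 mm of the labeller, the tab's upper end at z 121 mm. Can be pinched across its width from above and turns between the fingers.
- latch_pivot (a point): On the latch's pivot axis (parallel to the labeller's y), at x -58, y 50, z 40 mm of the labeller; the tab point circles it at 78 mm radius.
- cover (a joint): The white dust cover of the trough (247 mm long, 115 mm deep, 45 mm high shell, 250 g), hinged along the rear upper edge of the trough: rad, 0 shut, grows as its front edge rises and goes back, stop at 2.0. It falls shut when let go below about 0.7; its stiff hinge keeps it where it is left from about 0.9 on, or it leans on open towards the stop.
- cover_lip (a point): Grip point on the cover's lifting lip, a flat white tongue 28 mm wide (along the labeller's y), 6 mm thick, standing 33 mm out of the cover's front lower edge; the point is 20 mm out from the face. Shut: x -80, y -50, z 80 mm of the labeller. Pinch it across its width from above; it turns between the fingers as the cover rises.
- cover_hinge (a point): On the cover's hinge axis (parallel to the labeller's y), straight behind the lip, at x 55, y -50, z 75 mm of the labeller; the lip point circles it at 135 mm radius.
- follower (a joint): The spring-loaded follower in the trough that presses the slides to the head: m, 0 resting on the slides, grows as it is pulled to the right (labeller's -y), stop at 0.14. The spring pulls it back to 0 with 4 N at 0, plus 0.45 N for each further 10 mm.
- follower_grip (a point): Grip point on the follower's upright black plastic grip: a plate 10 mm thick along the trough (labeller's y), 32 mm wide along x, midway across the trough; its top is at z 110 mm, this point at z 98 mm, at rest y 45 mm of the labeller. With the cover open nothing else midway across the trough is higher than z 72 mm.
- follower_index (a point): The follower's index: end of a thin upright black blade (4 mm thick along the trough) at the front of the follower, which runs along the scale on the front wall's ledge; top at z 95 mm, where this point is; at rest y 83 mm of the labeller. It moves with the follower.
- pointer: Load pointer: fixed dark steel clip 16 mm wide, 19 mm high, set somewhere on the scale ledge on top of the trough's front wall, its wedge pointing into the trough; origin on the ledge (z 75 mm) under its middle, axes parallel to the labeller's; its tip is at the origin's y. It lies 55 to 105 mm to the right of the resting index and is seen once the cover is open.
- slide_carton: Bystander: small open cardboard carton of fresh slides, 86 x 58 x 34 mm, standing just past the right-hand end of the magazine; origin under its middle.
- marker_pen: Bystander: marker pen 130 mm long lying in front of the feed head; origin under its middle.
- coverslip_box: Bystander: flat clear plastic box 52 x 34 x 14 mm lying on top of the feed head; origin under its middle.
- dish_a: Bystander: lidded clear culture dish, 90 mm across, 16 mm high, lower one of a pair, to the left of the labeller; origin under its middle.
- dish_b: Bystander: the same kind of dish standing on the first; origin under its middle.
- oil_bottle: Bystander: amber dropper bottle 32 mm across, 62 mm high, left and behind; origin under its middle.
- wash_bottle: Bystander: white plastic bottle 66 mm across, 150 mm high, right and behind; origin under its middle.
- forceps: Bystander: steel forceps 125 mm long lying at the right, near the robot; origin under its middle.

How it is judged:
By the outcome, as a careful person would: the job done as asked, in the order asked, and still so for the second after the job is handed in, while the arm keeps its last pose, push and grip.
It also fails if it takes over 58 s, if anything falls off the work surface, if the arm or the gripper's body presses on something with over 40 N, if the wrist force passes 120 N, or if a joint passes its speed limit or range.

## Working session

There is one attempt and no reset: what is moved stays moved. The work goes in short steps, Python scripts to look and compute and a shell command to move; the robot and the scene stay as the last step left them, time stands still between calls to the robot, and variables do not carry over. Pictures are saved under pics/ and viewed, and the job is handed in when it is done.

```bash
ls; mkdir -p pics
cat > h.py <<'E'
import numpy as np, cv2
from cell import *
def w(cam,p):
    c=camera_params(cam); R=cv2.Rodrigues(np.array(c["rvec"],float))[0]
    return R.T@(np.array(p)-np.array(c["tvec"]).ravel())
def px(cam,P):
    c=camera_params(cam); R=cv2.Rodrigues(np.array(c["rvec"],float))[0]
    q=R@np.array(P)+np.array(c["tvec"]).ravel(); return (c["fx"]*q[0]/q[2]+c["cx"],c["fy"]*q[1]/q[2]+c["cy"])
def shot(cam,n):
    cv2.imwrite(f"pics/{n}.png",cv2.cvtColor(read_camera(cam),cv2.COLOR_RGB2BGR))
def pp(cam,n,k=2):
    for d in pinpoint(cam,n)[:k]: print(cam,n,round(d["score"],2),w(cam,d["at"]).round(4))
E
python3 - <<'E'
from h import *
for c in("top","scene"):
    shot(c,c+"0")
    for n in("magazine","latch_tab","latch_pivot","cover_lip","cover_hinge"): pp(c,n)
o=readout.get_obs();print(o["time_s"],o["tool_pos"],o["tool_rot"],o["grip_width"],env.grip_point_offset)
E
```

```text
pics
top magazine 0.59 [0.5692 0.0136 0.006 ]
top latch_tab 0.58 [0.4718 0.0457 0.1127]
top latch_pivot 0.52 [0.5013 0.0547 0.0411]
top latch_pivot 0.49 [ 0.5811 -0.1764 -0.0029]
top cover_lip 0.78 [ 0.4953 -0.0485  0.081 ]
top cover_hinge 0.28 [0.4728 0.0454 0.1125]
scene magazine 0.61 [ 0.5712  0.0088 -0.0022]
scene cover_lip 0.76 [ 0.496  -0.0472  0.0791]
scene cover_lip 0.54 [ 0.6322 -0.0301  0.073 ]
scene cover_hinge 0.96 [ 0.6342 -0.028   0.0738]
scene cover_hinge 0.36 [ 0.3658 -0.3904  0.0013]
0.6 [0.28963312 0.58192856 0.22261156] [78.76782531 89.99381164 52.31011259] 0.08704620651126665 0.0187
```

View pics/top0.png

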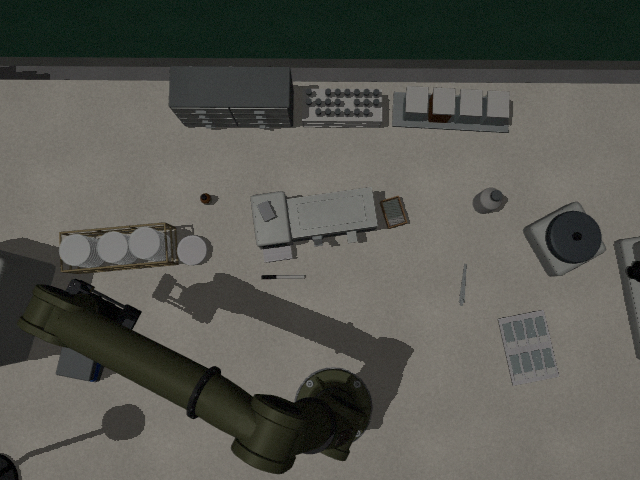

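View pics/scene0.png

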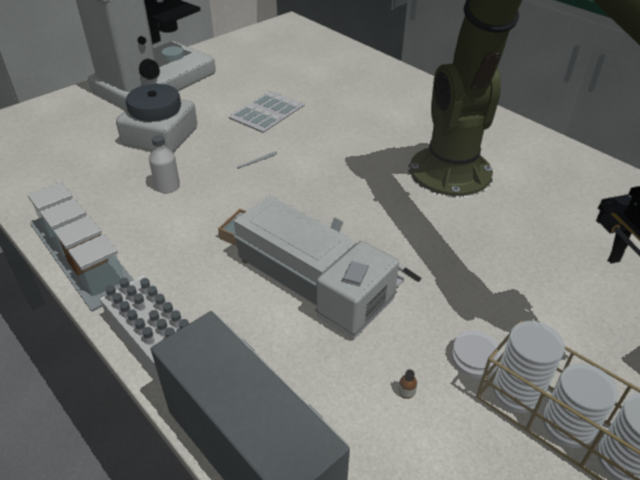

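Run:
```python
from h import *
from scipy.spatial.transform import Rotation as R
pts={"lip":([-.080,-.05,.08],[.4957,-.0478,.08]),"hinge":([.055,-.05,.075],[.6342,-.028,.0738]),"tab":([-.085,.05,.113],[.4718,.0457,.1127]),"piv":([-.058,.05,.04],[.5013,.0547,.0411]),"o":([0,0,0],[.5702,.0112,.002])}
A=np.array([v[0][:2] for v in pts.values()]);B=np.array([v[1][:2] for v in pts.values()])
a=A-A.mean(0);b=B-B.mean(0)
th=np.arctan2((a[:,0]*b[:,1]-a[:,1]*b[:,0]).sum(),(a*b).sum())
Rm=np.array([[np.cos(th),-np.sin(th)],[np.sin(th),np.cos(th)]]);t=B.mean(0)-Rm@A.mean(0)
print(th,t,(A@Rm.T+t-B).round(4))
for c in("top","scene"):
  for n in ("tab","lip","hinge"):
    p=pts[n][0];q=Rm@p[:2]+t;print(c,n,q,px(c,[*q,p[2]]))
o=readout.get_obs();print(R.from_euler("xyz",o["tool_rot"],degrees=True).as_matrix().round(3))
```

```text
0.1713363596010836 [0.56774802 0.01288878] [[ 0.0017 -0.0022]
 [-0.0037  0.001 ]
 [ 0.0037  0.002 ]
 [ 0.0008 -0.0024]
 [-0.0025  0.0017]]
top tab [0.47546764 0.04766423] (np.float64(318.0340386362383), np.float64(242.66728067740033))
top lip [ 0.49744436 -0.05001906] (np.float64(351.72161123832575), np.float64(236.50497500192628))
top hinge [ 0.63046767 -0.02700165] (np.float64(344.02413712293173), np.float64(191.75969209554353))
scene tab [0.47546764 0.04766423] (np.float64(337.0834201234025), np.float64(222.62550450276512))
scene lip [ 0.49744436 -0.05001906] (np.float64(300.327714180179), np.float64(216.95204698960478))
scene hinge [ 0.63046767 -0.02700165] (np.float64(260.55736600495703), np.float64(250.41226181072062))
[[ 0.     0.446  0.895]
 [ 0.     0.895 -0.446]
 [-1.     0.     0.   ]]
```

Top view: labeller centred near (315,215), tab near (318,243), lip near (352,236), carton at (393,211), pen at (283,277). The scene view agrees and shows the cover shut. The fit gives yaw 0.171 with residuals up to 4 mm.

```bash
python3 -m pendant '{"xyz":[[0.018,-0.05,0.01],[0.018,-0.05,0.01],[0.018,-0.05,0],[0.018,-0.05,0],[0.018,-0.05,0],[0.018,-0.05,0],[0.018,-0.05,0],[0.018,-0.05,0],[0.018,-0.05,0]],"turn":[0.07,0.07,0.07,0.07,0.07,0.07,0.07,0.07,0.07]}' 0.7 20
python3 - <<'E'
from h import *
for i in range(2):
 for c in("top","scene"):
    if i==0: shot(c,c+"1")
    else: read_camera(c)
    for n in("magazine","latch_tab","cover_lip","cover_hinge"): pp(c,n,1)
E
```

```text
time_s: 1.72
tool_pos: [0.4523, 0.1218, 0.244]
tool_rot: [46.5, 89.7, 57.9]
force: [1.0, 0.9, 0.2]
grip_width: 0.061
top magazine 0.96 [0.5678 0.0154 0.0021]
top cover_lip 0.65 [ 0.4953 -0.0493  0.0825]
scene magazine 0.91 [ 0.5716  0.0126 -0.0015]
scene latch_tab 0.58 [0.4754 0.0456 0.1073]
scene cover_lip 0.68 [ 0.4936 -0.0518  0.0794]
scene cover_hinge 0.79 [ 0.6334 -0.0279  0.0762]
top magazine 0.77 [0.5671 0.0146 0.0042]
top cover_lip 0.89 [ 0.4963 -0.0485  0.0832]
top cover_hinge 0.49 [ 0.5813 -0.1763  0.0007]
scene magazine 0.78 [ 5.69e-01  1.13e-02 -4.00e-04]
scene latch_tab 0.63 [0.4767 0.0467 0.1092]
scene cover_lip 0.9 [ 0.4951 -0.0474  0.079 ]
scene cover_hinge 0.92 [ 0.6352 -0.0283  0.075 ]
```

```bash
python3 -m pendant '{"xyz":[[0.012,-0.037,0],[0.011,-0.037,0],[0,0,-0.04],[0,0,-0.04]],"turn":[-0.02,-0.015,0,0]}'
python3 - <<'E'
from h import *
for c in("top","scene"): shot(c,c+"2");pp(c,"latch_tab",1)
for c in("top","scene"): 
  im=cv2.imread(f"pics/{c}2.png"); u,v=map(int,px(c,[.5,0.02,.1])); a=im[v-75:v+75,u-100:u+100]; cv2.imwrite(f"pics/{c}2c.png",cv2.resize(a,(800,600),interpolation=cv2.INTER_CUBIC))
E
```

```text
time_s: 3.22
tool_pos: [0.4783, 0.048, 0.1654]
tool_rot: [20.6, 89.3, 29.8]
force: [0.2, 0.3, -0.6]
grip_width: 0.061
scene latch_tab 0.69 [0.4786 0.0468 0.1094]
```

View pics/scene2c.png

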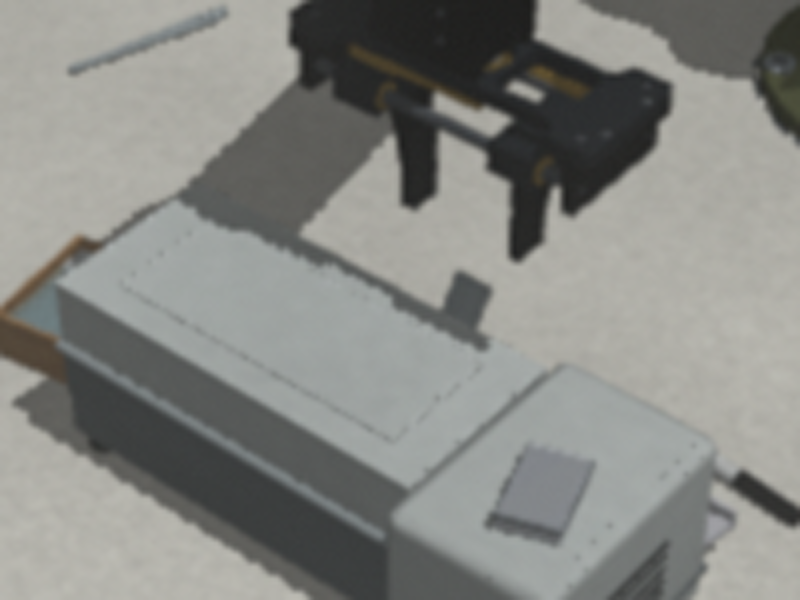

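View pics/top2c.png

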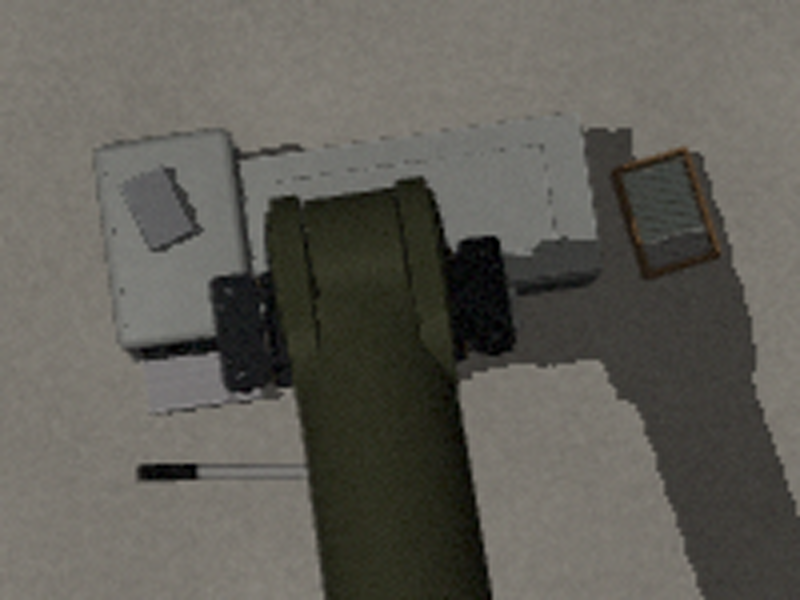

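The gripper straddles the tab: in the scene crop the fingers are at (415,190) and (525,240), with the tab below them at (467,297). I'll descend and pinch.

```bash
python3 -m pendant '{"xyz":[[-0.002,0,-0.035],[-0.001,0,-0.03],[0,0,0],[0,0,0],[0,0,0]],"turn":[0,0,0,0,0]}' 
python3 -m pendant '{"xyz":[[0,0,0],[0,0,0],[0,0,0],[0,0,0]],"turn":[0,0,0,0]}' 0.1 20
```

```text
time_s: 4.05
tool_pos: [0.4829, 0.0512, 0.1112]
tool_rot: [12.4, 88.4, 21.8]
force: [-0.1, -0.1, 0.9]
grip_width: 0.0609
time_s: 4.55
tool_pos: [0.4842, 0.0514, 0.1133]
tool_rot: [11.9, 88.2, 21.3]
force: [-0.1, -2.5, 0.0]
grip_width: 0.0287
```

```bash
python3 -m pendant '{"xyz":[[0,0,0],[0,0,0]],"turn":[0,0]}'
python3 - <<'E'
from h import *
o=readout.get_obs();print(np.round(o["qpos"],1),np.round(o["joint_velocities"],1),o["force"],np.round(o["effort"],1))
shot("scene","s3");im=cv2.imread("pics/s3.png");u,v=map(int,px("scene",[.48,0.05,.13])); cv2.imwrite("pics/s3c.png",cv2.resize(im[v-60:v+60,u-80:u+80],(800,600),interpolation=cv2.INTER_CUBIC))
E
```

```text
time_s: 4.8
tool_pos: [0.4847, 0.0487, 0.1133]
tool_rot: [5.9, 88.2, 15.2]
force: [-0.0, 0.0, 0.8]
grip_width: 0.0191
[-30.6   1.8  22.3 115.7  -1.   60.9  91.5] [ 0.2  0.  -0.1 -0.1  0.2 -0.  -0.1] [-0.00495066  0.02290185  0.81001563] [  0.1 -27.4   0.5 -28.2   0.2  -0.1  -0. ]
```

View pics/s3c.png

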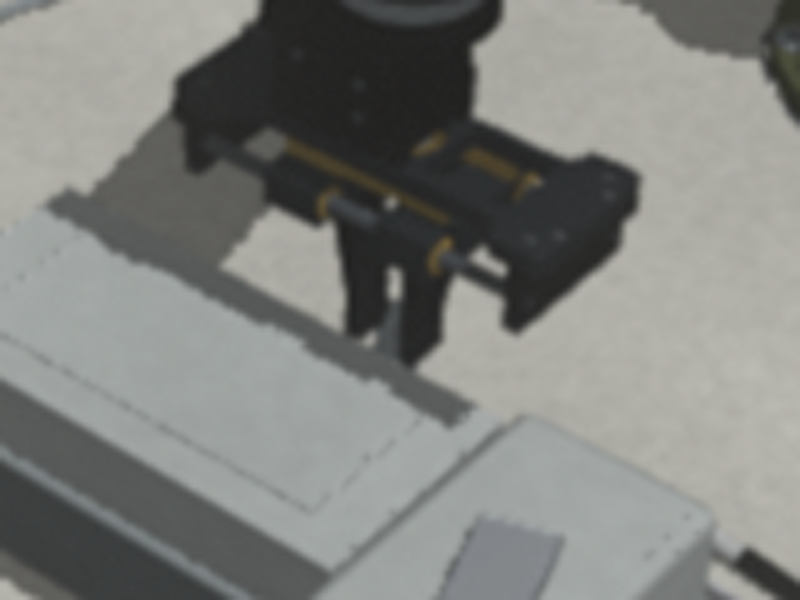

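The width is 19 mm, less than the 24 mm tab. The TCP is about 8 mm too far forward and too high, so only the tab's edge is held. I'll reopen and correct.

```bash
python3 -m pendant '{"xyz":[[0,0,0.01],[0,0,0.01],[0,0,0]],"turn":[0,0,0]}' 0.7
python3 -m pendant '{"xyz":[[-0.02,0,0]],"turn":[0]}'
python3 -m pendant '{"xyz":[[0,0,0]],"turn":[0]}'
python3 -c "
from h import *
o=readout.get_obs();print(np.round(o['qpos'],1),o['tool_pos'],o['tool_rot'])
shot('scene','s4');im=cv2.imread('pics/s4.png');u,v=map(int,px('scene',[.48,0.05,.13])); cv2.imwrite('pics/s4c.png',cv2.resize(im[v-60:v+60,u-80:u+80],(800,600),interpolation=cv2.INTER_CUBIC))
for n in ('latch_tab','magazine','cover_lip'):pp('scene',n,1)
"
```

```text
time_s: 5.22
tool_pos: [0.4841, 0.05, 0.1345]
tool_rot: [9.0, 88.3, 18.4]
force: [-0.8, -0.1, 0.0]
grip_width: 0.0416
time_s: 5.35
tool_pos: [0.4649, 0.0504, 0.1352]
tool_rot: [8.3, 88.2, 17.7]
force: [-0.8, 0.7, -0.0]
grip_width: 0.0516
time_s: 5.48
tool_pos: [0.4643, 0.0507, 0.1355]
tool_rot: [9.8, 88.2, 19.2]
force: [0.1, -0.2, -0.3]
grip_width: 0.0582
[-31.2  -2.4  21.6 116.7   0.6  63.7  89.5] [0.46428022 0.05074358 0.13547475] [ 9.81614254 88.16873632 19.21146599]
scene latch_tab 0.54 [0.4766 0.0479 0.1101]
scene magazine 0.86 [ 0.571   0.0112 -0.0013]
scene cover_lip 0.59 [ 0.497  -0.0468  0.0788]
```

View pics/s4c.png

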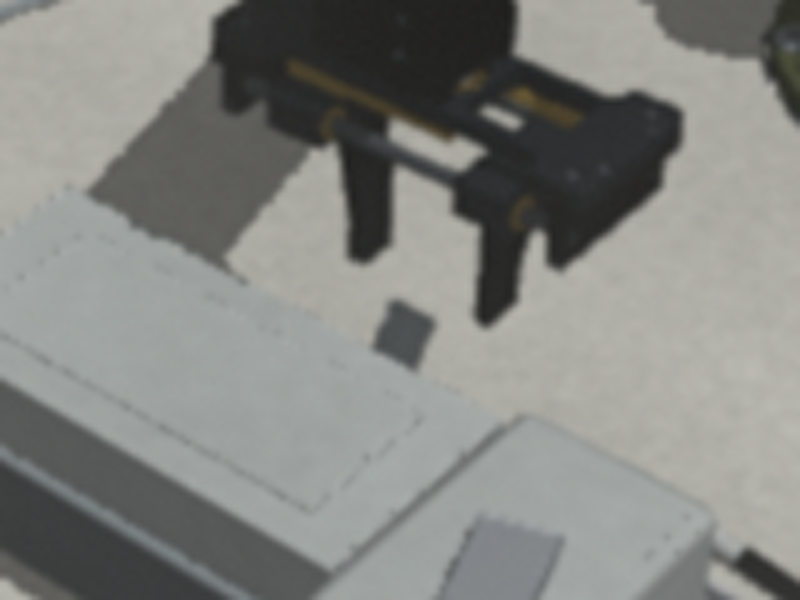

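The tab is still upright at (405,335) in the crop, with the fingers ahead of it on the robot side. I'll descend in checked steps.

```bash
python3 -m pendant '{"xyz":[[0.008,-0.002,-0.015]],"turn":[0]}' 0.7
python3 -m pendant '{"xyz":[[0,0,-0.015]],"turn":[0]}'
python3 -m pendant '{"xyz":[[0,0,-0.01]],"turn":[0]}'
python3 -c "
from h import *
o=readout.get_obs();print(np.round(o['qpos'],1),np.round(o['effort'],1))"
```

```text
time_s: 5.8
tool_pos: [0.475, 0.0488, 0.1209]
tool_rot: [8.2, 88.0, 17.6]
force: [0.7, 0.4, 0.2]
grip_width: 0.0609
time_s: 5.92
tool_pos: [0.4757, 0.0484, 0.1046]
tool_rot: [7.3, 88.0, 16.6]
force: [0.1, -0.6, -0.5]
grip_width: 0.061
time_s: 6.05
tool_pos: [0.475, 0.0481, 0.0927]
tool_rot: [6.9, 88.1, 16.3]
force: [-0.1, 0.8, 0.2]
grip_width: 0.0612
[-30.7   1.9  22.4 118.2  -1.2  58.2  91.6] [ -0.  -27.8   0.4 -28.2   0.1   0.1  -0. ]
```

```bash
python3 -m pendant '{"xyz":[[0,0,0],[0,0,0],[0,0,0],[0,0,0],[0,0,0]],"turn":[0,0,0,0,0]}' 0.1 15
```

```text
time_s: 6.68
tool_pos: [0.4746, 0.0471, 0.0919]
tool_rot: [4.7, 88.2, 14.0]
force: [0.7, -2.6, -1.6]
grip_width: 0.0234
```

```bash
python3 -m pendant '{"xyz":[[-0.0087,-0.0014,-0.0046],[-0.0087,-0.0014,-0.0046],[-0.0075,-0.0012,-0.0069],[-0.0075,-0.0012,-0.0069]],"turn":[0,0,0,0]}' 
python3 -m pendant '{"xyz":[[-0.0054,-0.0009,-0.0086],[-0.0054,-0.0009,-0.0086]],"turn":[0,0]}'
```

```text
time_s: 7.18
tool_pos: [0.4434, 0.0422, 0.0697]
tool_rot: [5.0, 87.8, 14.3]
force: [5.2, -0.3, -2.9]
grip_width: 0.0234
time_s: 7.42
tool_pos: [0.4317, 0.0405, 0.0512]
tool_rot: [5.4, 87.7, 14.7]
force: [5.2, -0.2, -0.6]
grip_width: 0.024
```

```bash
python3 -m pendant '{"xyz":[[-0.003,-0.0005,-0.0098],[-0.003,-0.0005,-0.0098],[-0.0006,0,-0.007]],"turn":[0,0,0]}' 
python3 -c "
from h import *
o=readout.get_obs();print(np.round(o['qpos'],1))
shot('scene','s5');im=cv2.imread('pics/s5.png');u,v=map(int,px('scene',[.48,0.05,.1])); cv2.imwrite('pics/s5c.png',cv2.resize(im[v-60:v+60,u-80:u+80],(800,600),interpolation=cv2.INTER_CUBIC))"
```

```text
time_s: 7.8
tool_pos: [0.4243, 0.0394, 0.0225]
tool_rot: [5.5, 87.7, 14.8]
force: [0.6, -1.0, 1.6]
grip_width: 0.0233
[-30.6   1.2  22.2 128.4  -1.   48.3  91.6]
```

View pics/s5c.png

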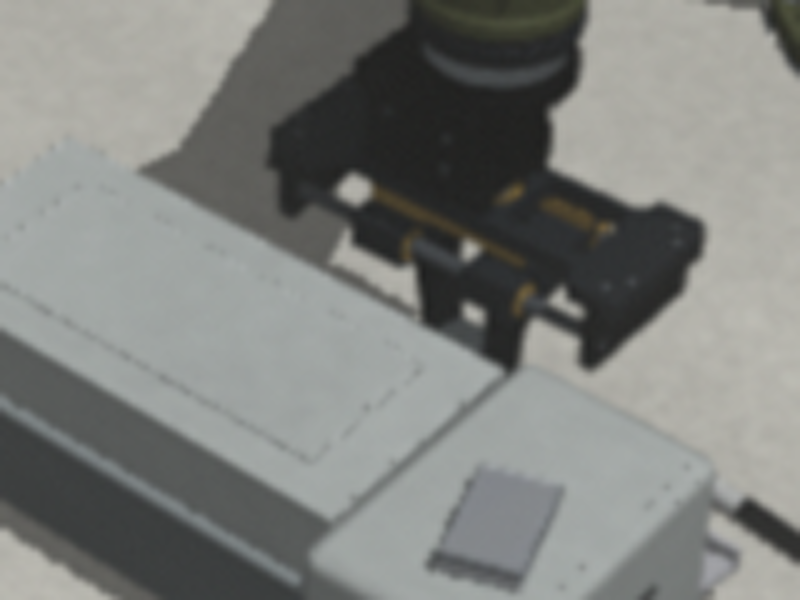

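Fingers are still on the tab (steel at (465,335), folded down) and z has dropped 69 mm, which puts the latch at about 1.17 rad. I'll release, rise and go to the lip.

```bash
python3 -m pendant '{"xyz":[[0,0,0],[0,0,0],[0,0,0.02],[0,0,0.04],[0,0,0.04],[0.01,-0.02,0.03],[0.025,-0.033,0],[0.03,-0.033,0]],"turn":[0,0,0,0,0,0,0,0]}' 0.6
python3 -c "
from h import *
for c in('scene','top'):
  read_camera(c)
  for n in ('latch_tab','cover_lip'):pp(c,n,1)
o=readout.get_obs();print(np.round(o['qpos'],1))
shot('scene','s6');im=cv2.imread('pics/s6.png');u,v=map(int,px('scene',[.48,0,.1])); cv2.imwrite('pics/s6c.png',cv2.resize(im[v-60:v+60,u-80:u+80],(800,600),interpolation=cv2.INTER_CUBIC))"
```

```text
time_s: 8.85
tool_pos: [0.4827, -0.0458, 0.1542]
tool_rot: [12.3, 88.4, 22.1]
force: [-0.1, 1.2, -0.2]
grip_width: 0.0521
scene latch_tab 0.36 [0.4272 0.0403 0.0384]
scene cover_lip 0.66 [ 0.4968 -0.0508  0.0785]
top latch_tab 0.71 [0.4206 0.0366 0.045 ]
top cover_lip 0.29 [6.091e-01 3.914e-01 6.000e-04]
[-2.670e+01 -1.000e+00  2.920e+01  1.133e+02 -1.000e-01  6.630e+01
  1.024e+02]
```

View pics/s6c.png

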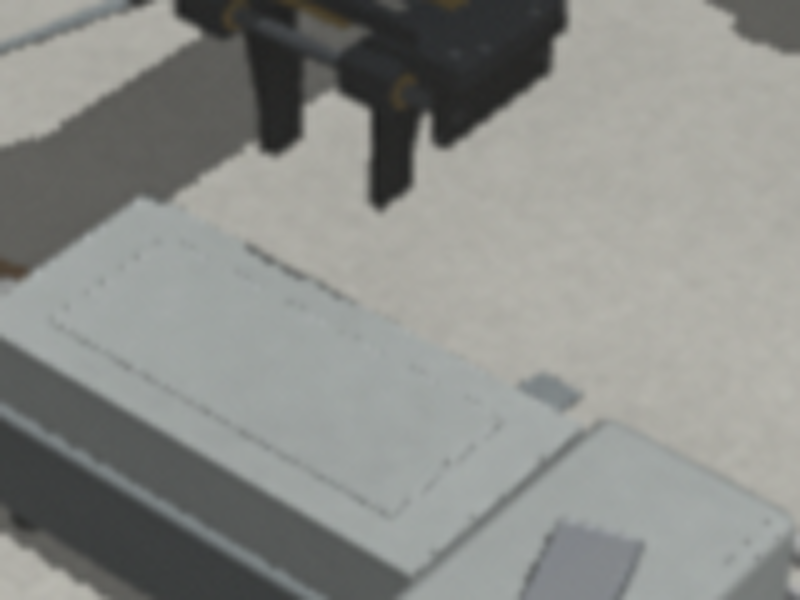

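The latch stays folded (tab at (550,390) in the crop, about z 0.04). Now onto the lip.

```bash
python3 -m pendant '{"xyz":[[0.005,-0.002,-0.025],[0.004,-0.002,-0.025]],"turn":[0,0]}' 0.65
python3 -m pendant '{"xyz":[[0,0,0]],"turn":[0]}'
```

```text
time_s: 9.45
tool_pos: [0.4912, -0.0456, 0.104]
tool_rot: [14.1, 88.3, 24.1]
force: [0.1, -0.6, 0.1]
grip_width: 0.0556
time_s: 9.57
tool_pos: [0.4892, -0.0448, 0.1025]
tool_rot: [17.6, 88.5, 27.8]
force: [-0.4, -0.1, 0.2]
grip_width: 0.0563
```

```bash
python3 -m pendant '{"xyz":[[0.002,-0.004,-0.018],[0.0,-0.001,-0.018],[0,0,0]],"turn":[0.01,0,0]}'
```

```text
time_s: 9.95
tool_pos: [0.4918, -0.0487, 0.0663]
tool_rot: [17.7, 88.3, 28.6]
force: [0.1, -0.5, -0.3]
grip_width: 0.0567
```

```bash
python3 -m pendant '{"xyz":[[0,0,0],[0,0,0],[0,0,0],[0,0,0],[0,0,0]],"turn":[-0.02,0,0,0,0]}' 0.1 20
```

```text
time_s: 10.58
tool_pos: [0.4935, -0.0514, 0.0684]
tool_rot: [10.3, 88.1, 19.9]
force: [0.1, 2.4, -1.6]
grip_width: 0.0277
```

Run:
```python
import numpy as np
R=.1375;a0=np.deg2rad(2);p=None
s=np.array([.4935,-.0514,.0684]);q=s
for t in range(0,106,7):
    a=a0+np.deg2rad(t);d=np.array([-R*np.cos(a)+R*np.cos(a0),R*np.sin(a)-R*np.sin(a0)])
    P=s+[d[0]*.9865,d[0]*.164,d[1]];print(t,P.round(4),(P-q).round(4));q=P
```

```text
0 [ 0.4935 -0.0514  0.0684] [0. 0. 0.]
7 [ 0.4951 -0.0511  0.0851] [0.0016 0.0003 0.0167]
14 [ 0.4987 -0.0505  0.1015] [0.0036 0.0006 0.0164]
21 [ 0.5042 -0.0496  0.1173] [0.0055 0.0009 0.0158]
28 [ 0.5116 -0.0484  0.1324] [0.0074 0.0012 0.015 ]
35 [ 0.5207 -0.0469  0.1464] [0.0091 0.0015 0.014 ]
42 [ 0.5315 -0.0451  0.1591] [0.0108 0.0018 0.0128]
49 [ 0.5437 -0.0431  0.1705] [0.0122 0.002  0.0113]
56 [ 0.5572 -0.0408  0.1802] [0.0135 0.0022 0.0097]
63 [ 0.5717 -0.0384  0.1882] [0.0146 0.0024 0.008 ]
70 [ 0.5871 -0.0358  0.1944] [0.0154 0.0026 0.0062]
77 [ 0.6032 -0.0332  0.1986] [0.016  0.0027 0.0042]
84 [ 0.6196 -0.0304  0.2008] [0.0164 0.0027 0.0022]
91 [ 0.6362 -0.0277  0.2009] [0.0166 0.0028 0.0001]
98 [ 0.6526 -0.0249  0.199 ] [ 0.0165  0.0027 -0.0019]
105 [ 0.6687 -0.0223  0.1951] [ 0.0161  0.0027 -0.0039]
```

```bash
python3 -m pendant '{"xyz":[[0.0016,0.0003,0.0167],[0.0036,0.0006,0.0164],[0.0055,0.0009,0.0158]],"turn":[0,0,0]}' - 30
python3 -c "
from h import *
shot('scene','s7');im=cv2.imread('pics/s7.png');u,v=map(int,px('scene',[.52,0,.1])); cv2.imwrite('pics/s7c.png',cv2.resize(im[v-60:v+60,u-80:u+80],(800,600),interpolation=cv2.INTER_CUBIC))"
```

```text
time_s: 10.95
tool_pos: [0.5048, -0.0496, 0.1197]
tool_rot: [9.1, 88.1, 18.6]
force: [4.5, -1.1, -7.1]
grip_width: 0.0276
```

View pics/s7c.png

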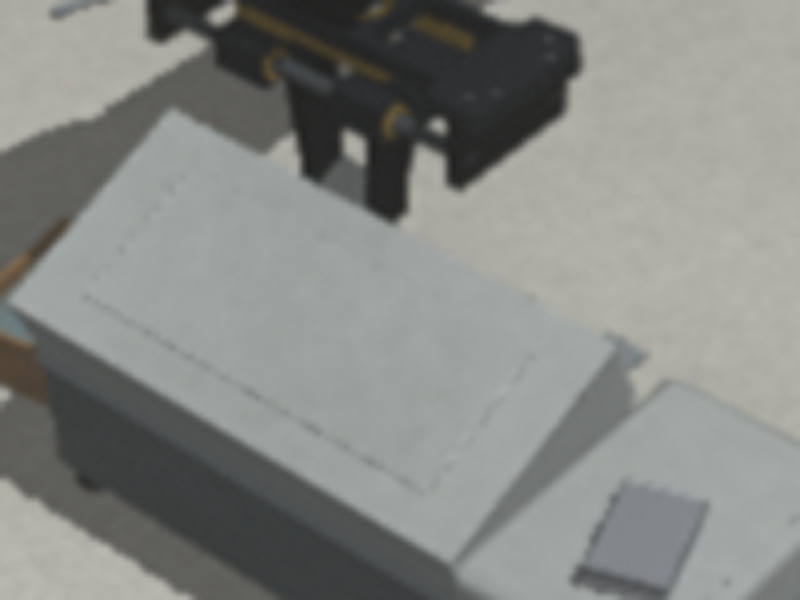

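The cover is rising, gripped at the lip at (345,175). Continuing.

```bash
python3 -m pendant '{"xyz":[[0.0074,0.0012,0.0145],[0.0091,0.0015,0.0135],[0.0108,0.0018,0.0125]],"turn":[0,0,0]}'
python3 -m pendant '{"xyz":[[0.0122,0.002,0.011],[0.0135,0.0022,0.0095],[0.0146,0.0024,0.0075]],"turn":[0,0,0]}'
```

```text
time_s: 11.38
tool_pos: [0.5339, -0.0452, 0.1636]
tool_rot: [7.4, 88.1, 17.0]
force: [5.0, -2.2, -8.5]
grip_width: 0.0274
time_s: 11.75
tool_pos: [0.5728, -0.0393, 0.1911]
tool_rot: [7.6, 88.6, 17.2]
force: [0.4, -2.1, -4.8]
grip_width: 0.0274
```

```bash
python3 -m pendant '{"xyz":[[0.0154,0.0026,0.0055],[0.016,0.0027,0.0035],[0.0164,0.0027,0.0018]],"turn":[0,0,0]}'
python3 -m pendant '{"xyz":[[0.0166,0.0028,0],[0.0165,0.0027,-0.002],[0,0,0]],"turn":[0,0,0]}'
python3 -c "
from h import *
shot('scene','s8');im=cv2.imread('pics/s8.png');u,v=map(int,px('scene',[.6,0,.14])); cv2.imwrite('pics/s8c.png',cv2.resize(im[v-75:v+75,u-100:u+100],(800,600),interpolation=cv2.INTER_CUBIC))"
```

```text
time_s: 12.12
tool_pos: [0.6181, -0.0325, 0.2028]
tool_rot: [13.8, 89.2, 23.4]
force: [-0.9, -2.5, -1.3]
grip_width: 0.0273
time_s: 12.5
tool_pos: [0.6506, -0.0275, 0.2019]
tool_rot: [22.8, 89.6, 32.5]
force: [-0.3, -1.3, -1.3]
grip_width: 0.0276
```

View pics/s8c.png

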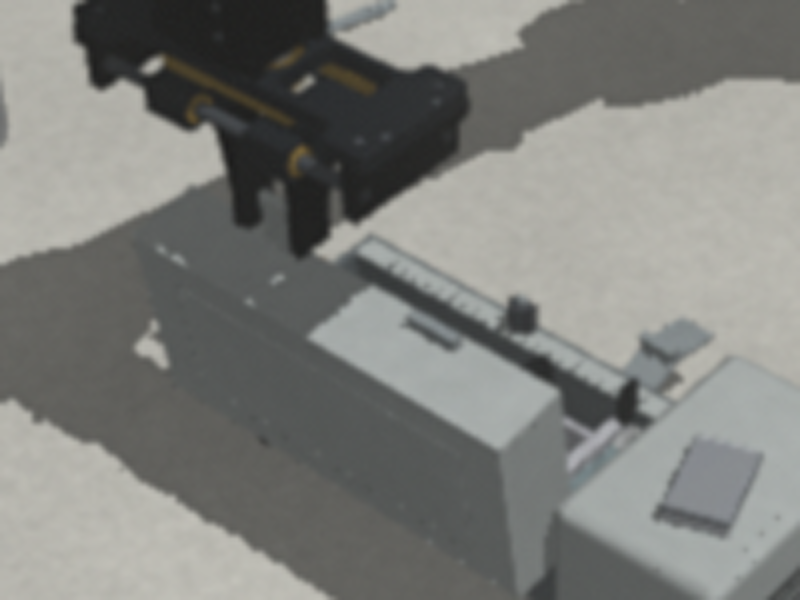

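The cover is about upright. The pointer clip shows at (520,312) in the crop, the index blade at (627,400), and the folded latch at (680,340). I'll push the cover slightly past vertical, release and retreat upward.

```bash
python3 -m pendant '{"xyz":[[0.016,0.0027,-0.003],[0,0,0]],"turn":[0,0]}'
python3 -m pendant '{"xyz":[[0,0,0],[0,0,0],[0,0,0.02],[0,0,0.04],[-0.03,-0.005,0.03]],"turn":[0,0,0,0,0]}' 0.5
python3 - <<'E'
from h import *
for i in range(3):
 for c in("top","scene"):
    if i==0: shot(c,c+"9")
    else: read_camera(c)
    for n in("magazine","cover_lip","follower_grip","follower_index","pointer"): pp(c,n,1)
for c in("top","scene"): 
  im=cv2.imread(f"pics/{c}9.png"); u,v=map(int,px(c,[.57,0.02,.1])); cv2.imwrite(f"pics/{c}9c.png",cv2.resize(im[v-60:v+60,u-80:u+80],(800,600),interpolation=cv2.INTER_CUBIC))
E
```

```text
time_s: 12.8
tool_pos: [0.6643, -0.0255, 0.1992]
tool_rot: [51.9, 89.7, 61.6]
force: [0.1, -0.6, -0.5]
grip_width: 0.0273
time_s: 13.42
tool_pos: [0.6324, -0.0269, 0.2931]
tool_rot: [76.6, 89.6, 86.5]
force: [-0.0, -0.0, -0.1]
grip_width: 0.0432
top magazine 0.68 [0.5692 0.0119 0.0047]
top follower_grip 0.83 [0.5557 0.0591 0.0988]
top follower_index 0.56 [0.511  0.0871 0.0955]
top pointer 0.62 [0.564  0.1976 0.1258]
scene magazine 0.9 [ 0.5674  0.0102 -0.0006]
scene cover_lip 0.78 [ 0.6884 -0.0173  0.195 ]
scene follower_grip 0.76 [0.5658 0.054  0.0951]
scene follower_index 0.96 [0.5144 0.0851 0.097 ]
scene pointer 0.21 [ 0.6205  0.3908 -0.0014]
top magazine 0.9 [0.5658 0.0142 0.0042]
top cover_lip 0.23 [0.569  0.0141 0.0024]
top follower_index 0.89 [0.5075 0.0869 0.0961]
scene magazine 0.81 [ 0.5712  0.0115 -0.0013]
scene cover_lip 0.56 [ 0.689  -0.0218  0.1967]
scene follower_grip 0.8 [0.5654 0.0577 0.0945]
scene follower_index 0.56 [0.5118 0.0851 0.0956]
scene pointer 0.63 [ 0.5174 -0.0012  0.0731]
top magazine 0.8 [0.5658 0.0144 0.0025]
top follower_grip 0.67 [0.5572 0.0551 0.1003]
top follower_index 0.59 [0.509  0.0866 0.0957]
scene magazine 0.89 [ 0.5736  0.0132 -0.0027]
scene cover_lip 0.77 [ 0.688  -0.0217  0.1972]
scene follower_grip 0.87 [0.566  0.053  0.0974]
scene follower_index 0.66 [ 0.5696  0.0111 -0.0025]
scene pointer 0.58 [ 5.206e-01 -2.000e-04  7.040e-02]
```

View pics/scene9c.png

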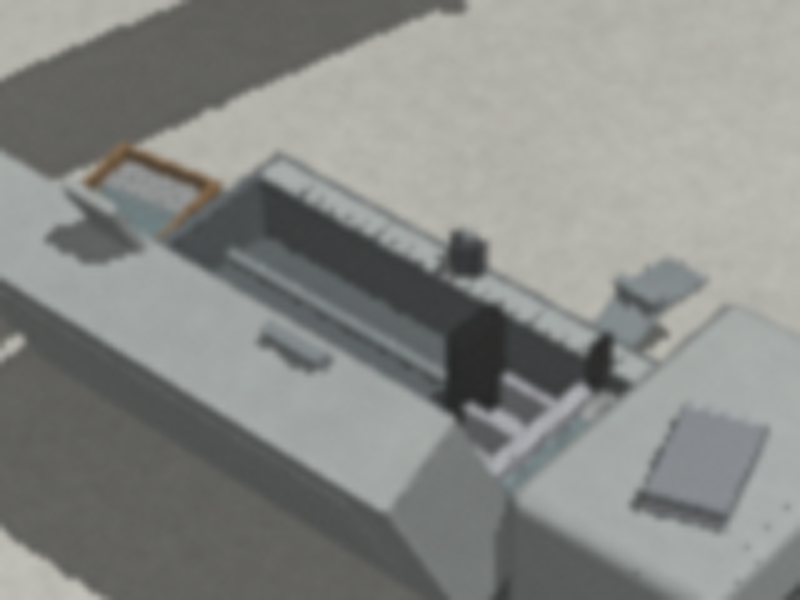

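View pics/top9c.png

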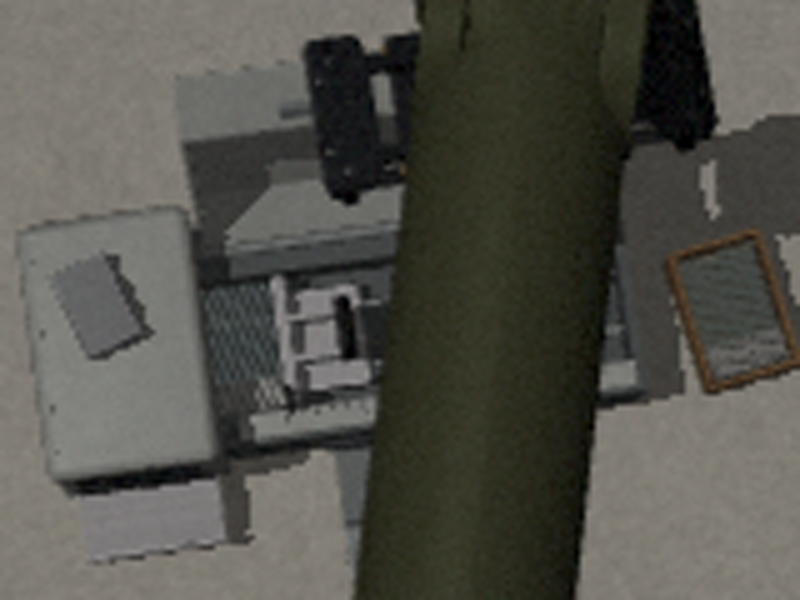

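The cover stands past upright by itself, at about 110°. In the scene crop the pointer is at (467,252), the index blade at (600,362) and the black grip at (477,350). The net puts the pull at roughly 87 mm. Going to the grip.

```bash
python3 -m pendant '{"xyz":[[-0.036,0.042,0],[-0.035,0.041,0],[0,0,-0.045],[0,0,-0.045],[0,0,0]],"turn":[0,0,0,0,0]}' 0.5
python3 - <<'E'
from h import *
shot("scene","s10")
for n in("follower_grip","follower_index","pointer"): pp("scene",n,1)
im=cv2.imread("pics/s10.png"); u,v=map(int,px("scene",[.57,0.02,.13])); cv2.imwrite("pics/s10c.png",cv2.resize(im[v-60:v+60,u-80:u+80],(800,600),interpolation=cv2.INTER_CUBIC))
E
```

```text
time_s: 15.85
tool_pos: [0.5584, 0.058, 0.1991]
tool_rot: [78.2, 89.5, 88.0]
force: [0.3, -0.4, -0.4]
grip_width: 0.0434
scene follower_grip 0.93 [0.5672 0.0539 0.0976]
scene follower_index 0.61 [0.5143 0.0828 0.0977]
scene pointer 0.38 [ 0.5182 -0.0023  0.0716]
```

View pics/s10c.png

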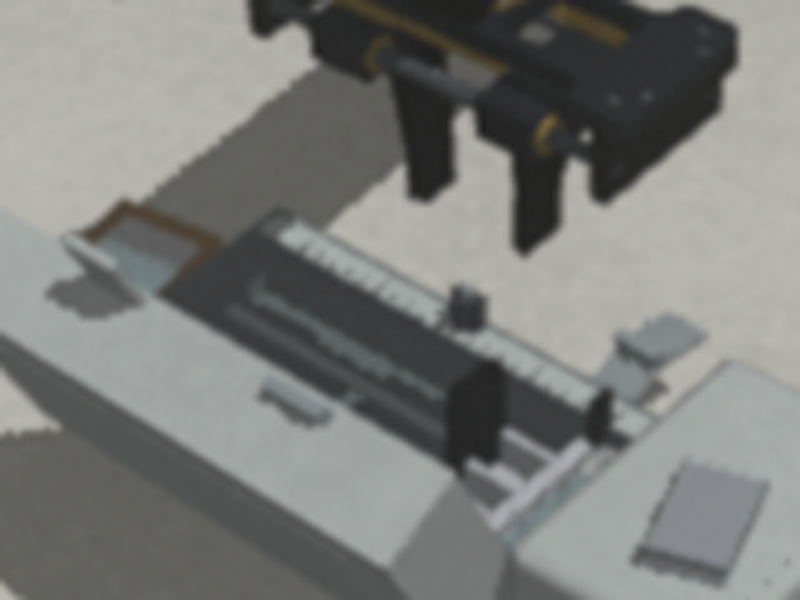

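The grip plate is at (475,410) below the open fingers. Descending.

```bash
python3 -m pendant '{"xyz":[[0.003,-0.001,-0.045],[0,0,-0.03],[0,0,0]],"turn":[0,0,0]}' 
python3 -c "
from h import *
shot('scene','s11')
im=cv2.imread('pics/s11.png'); u,v=map(int,px('scene',[.57,0.02,.13])); cv2.imwrite('pics/s11c.png',cv2.resize(im[v-60:v+60,u-80:u+80],(800,600),interpolation=cv2.INTER_CUBIC))
"
```

```text
time_s: 16.42
tool_pos: [0.5706, 0.0563, 0.1344]
tool_rot: [21.0, 88.6, 30.6]
force: [0.6, 0.7, 0.5]
grip_width: 0.0438
```

View pics/s11c.png

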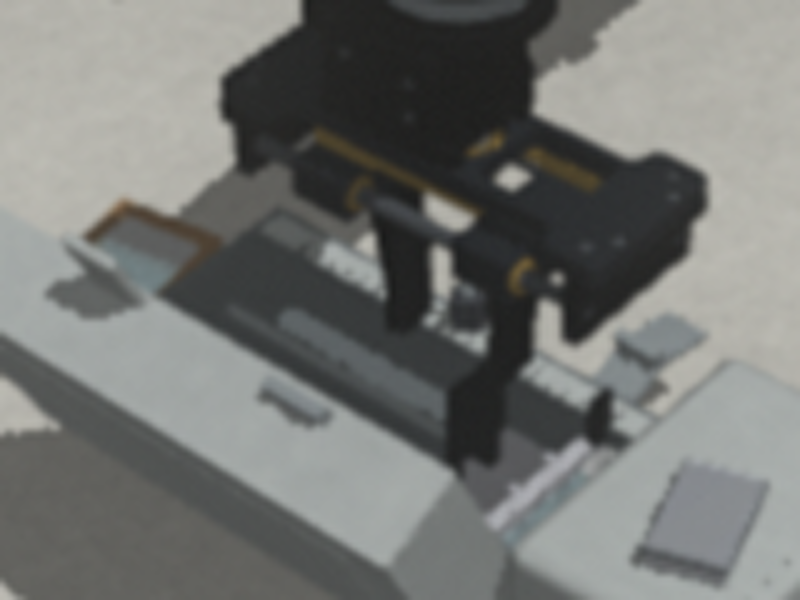

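```bash
python3 -m pendant '{"xyz":[[-0.011,0,0],[0,0,0]],"turn":[0,0]}' 
python3 -c "
from h import *
shot('scene','s12')
im=cv2.imread('pics/s12.png'); u,v=map(int,px('scene',[.57,0.05,.11])); cv2.imwrite('pics/s12c.png',cv2.resize(im[v-45:v+45,u-60:u+60],(800,600),interpolation=cv2.INTER_CUBIC))
"
```

```text
time_s: 16.73
tool_pos: [0.5622, 0.0564, 0.1396]
tool_rot: [16.9, 88.1, 26.5]
force: [-0.1, 0.4, 0.9]
grip_width: 0.0435
```

View pics/s12c.png

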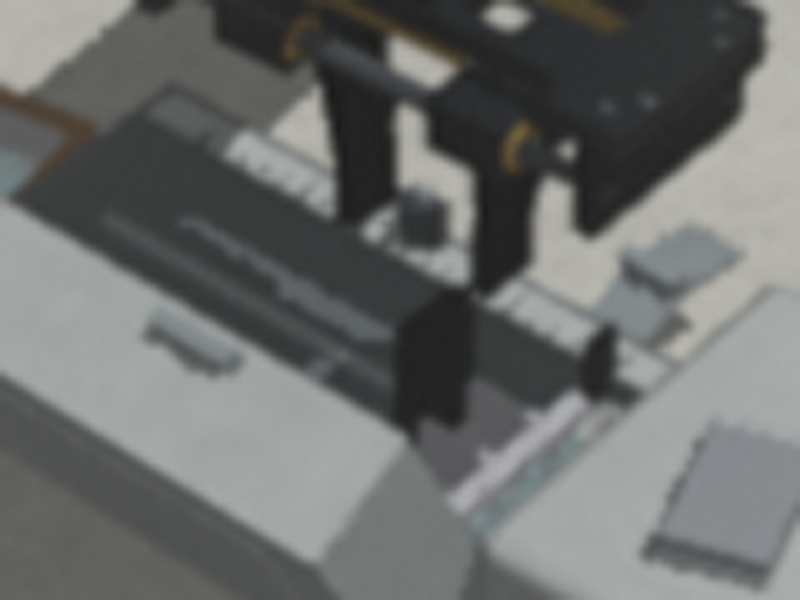

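```bash
python3 -c "
from h import *
u0,v0=map(int,px('scene',[.57,0.05,.11]));f=lambda p:tuple(((np.array(px('scene',p))-[u0-60,v0-45])*800/120).round())
print(f([.5622,.0564,.1396]),f([.5622,.0564,.11]),f([.561,.0565,.11]),f([.561-.0158,.0565-.0026,.11]),f([.561+.0158,.0565+.0026,.11]),f([.561,.0565,.08]))"
```

```text
(np.float64(432.0), np.float64(235.0)) (np.float64(432.0), np.float64(305.0)) (np.float64(435.0), np.float64(303.0)) (np.float64(467.0), np.float64(277.0)) (np.float64(403.0), np.float64(330.0)) (np.float64(436.0), np.float64(372.0))
```

The grip's top edge lies within a few crop pixels of the prediction, so I'll descend fully.

```bash
python3 -m pendant '{"xyz":[[0,0,-0.02]],"turn":[0]}' 
python3 -m pendant '{"xyz":[[-0.001,0,-0.02]],"turn":[0]}'
python3 -m pendant '{"xyz":[[0,0,-0.01]],"turn":[0]}'
```

```text
time_s: 16.9
tool_pos: [0.5648, 0.0569, 0.1222]
tool_rot: [15.0, 87.8, 24.7]
force: [0.2, -0.3, -0.3]
grip_width: 0.0434
time_s: 17.02
tool_pos: [0.5646, 0.0572, 0.1029]
tool_rot: [14.8, 87.6, 24.4]
force: [-1.0, 0.2, 0.4]
grip_width: 0.0434
time_s: 17.15
tool_pos: [0.5645, 0.0574, 0.0927]
tool_rot: [14.9, 87.6, 24.6]
force: [0.3, 1.5, -0.0]
grip_width: 0.0437
```

```bash
python3 -m pendant '{"xyz":[[-0.002,-0.001,-0.009],[0,0,0]],"turn":[0,0]}' 
python3 -m pendant '{"xyz":[[0,0,0],[0,0,0],[0,0,0],[0,0,0],[0,0,0]],"turn":[0,0,0,0,0]}' 0 40
```

```text
time_s: 17.4
tool_pos: [0.5626, 0.0563, 0.0835]
tool_rot: [14.8, 87.6, 24.5]
force: [0.4, 0.5, 0.5]
grip_width: 0.0434
time_s: 18.02
tool_pos: [0.5641, 0.0555, 0.0852]
tool_rot: [12.6, 87.4, 22.3]
force: [0.4, -1.4, -1.7]
grip_width: 0.01
```

Gripped at 10.0 mm. Pull in small steps.

```bash
python3 -m pendant '{"xyz":[[0.0013,-0.008,0],[0.0016,-0.0098,0],[0.0016,-0.0098,0]],"turn":[0,0,0]}' 
python3 -m pendant '{"xyz":[[0.0016,-0.0098,0],[0.0016,-0.0098,0],[0.0016,-0.0098,0]],"turn":[0,0,0]}'
python3 - <<'E'
from h import *
for i in range(2):
 shot("scene","s13")
 for n in("follower_index","pointer"): pp("scene",n,1)
im=cv2.imread("pics/s13.png"); u,v=map(int,px("scene",[.53,0.02,.09])); cv2.imwrite("pics/s13c.png",cv2.resize(im[v-30:v+30,u-40:u+40],(800,600),interpolation=cv2.INTER_CUBIC))
E
```

```text
time_s: 18.4
tool_pos: [0.5676, 0.0326, 0.0851]
tool_rot: [22.1, 87.4, 31.9]
force: [-1.3, 4.7, 0.6]
grip_width: 0.0097
time_s: 18.77
tool_pos: [0.5715, 0.0067, 0.0851]
tool_rot: [30.7, 87.3, 40.7]
force: [-1.8, 6.7, 1.7]
grip_width: 0.0099
scene follower_index 0.66 [0.5205 0.0365 0.0963]
scene follower_index 0.69 [0.5198 0.0351 0.099 ]
```

View pics/s13c.png

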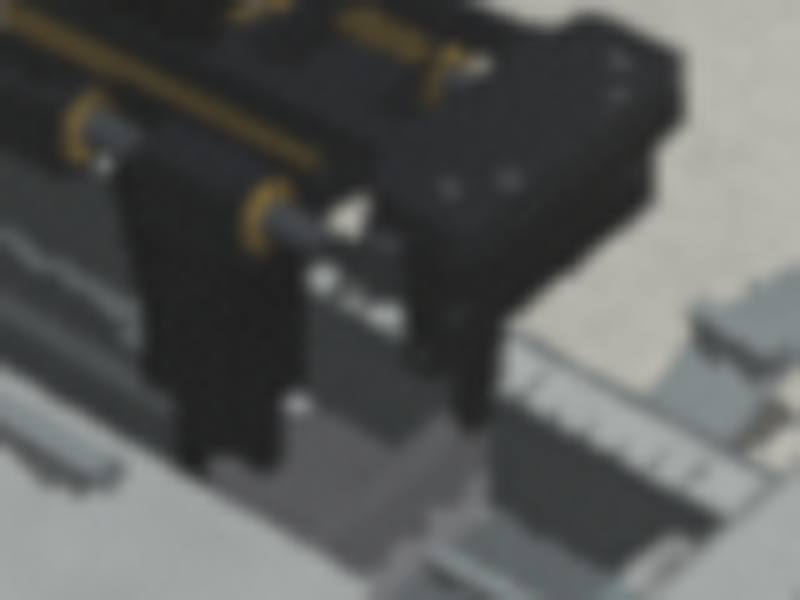

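Pulled about 49 mm with no slip. The gripper now hides the pointer in the scene view, so I'll refine the pointer position from the earlier pictures.

Run:
```python
from h import *
im=cv2.imread("pics/scene9.png"); u,v=map(int,px("scene",[.515,0.04,.085])); print(u,v)
cv2.imwrite("pics/p1.png",cv2.resize(im[v-24:v+24,u-32:u+32],(800,600),interpolation=cv2.INTER_CUBIC))
shot("top","t13"); im=cv2.imread("pics/t13.png"); u,v=map(int,px("top",[.52,0.02,.085])); print(u,v)
cv2.imwrite("pics/p2.png",cv2.resize(im[v-30:v+30,u-40:u+40],(800,600),interpolation=cv2.INTER_CUBIC))
```

```text
321 238
327 228
```

View pics/p1.png

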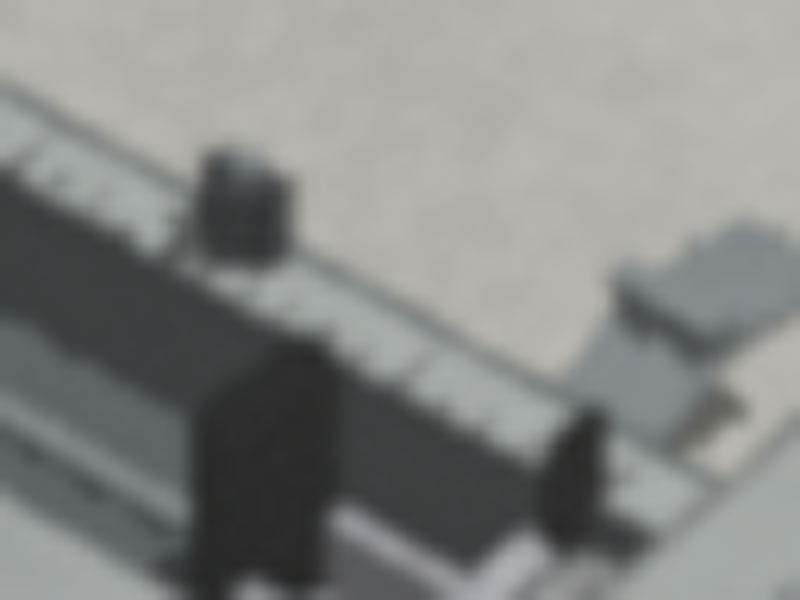

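View pics/p2.png

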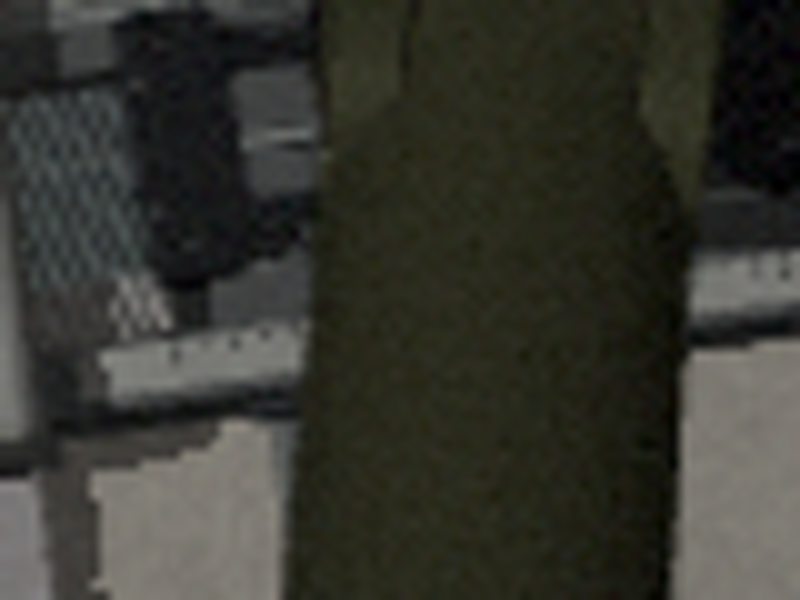

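```bash
cat > ov.py <<'E'
from h import *
import sys
def ov(img,out,yaw,ox,oy,yp,yi,cen=(.515,.04,.085),hw=32,dz=0):
    im=cv2.imread(img);u,v=map(int,px("scene",cen));S=800/(2*hw)
    hh=int(hw*.75);a=cv2.resize(im[v-hh:v+hh,u-hw:u+hw],(800,600),interpolation=cv2.INTER_CUBIC)
    c,s=np.cos(yaw),np.sin(yaw)
    def P(x,y,z):
        q=px("scene",[ox+c*x-s*y,oy+s*x+c*y,z+dz]);return (int((q[0]-u+hw+.5)*S),int((q[1]-v+hh+.5)*S))
    L=lambda p,q,col:cv2.line(a,P(*p),P(*q),col,1)
    for x in(-.06,-.04):L((x,-.125,.075),(x,.125,.075),(0,255,0))
    L((-.04,-.125,.075),(-.06,-.125,.075),(0,255,0))
    L((-.04,.125,.075),(-.06,.125,.075),(0,255,0))
    for z in(.075,.094):
        w=.008;X=(-.058,-.042);pt=[(X[0],yp-w,z),(X[0],yp+w,z),(X[1],yp+w,z),(X[1],yp-w,z)]
        for i in range(4):L(pt[i],pt[(i+1)%4],(0,0,255))
    L((-.042,yp,.075),(-.042,yp,.094),(0,255,255))
    L((-.06,yp,.075),(-.03,yp,.075),(0,255,255))
    for x in(-.052,-.04,-.03):
        L((x,yi-.002,.095),(x,yi-.002,.08),(255,0,255));L((x,yi+.002,.095),(x,yi+.002,.08),(255,0,255))
    L((-.052,yi,.095),(-.03,yi,.095),(255,0,255))
    cv2.imwrite(out,a)
E
python3 -c "
from ov import *
ov('pics/scene9.png','pics/o1.png',.166,.5685,.0125,-.0025,.083)
ov('pics/scene9.png','pics/o2.png',.166,.5685,.0125,-.0025,.083,(.53,-.0,.085),80)"
```

```text
(no output)
```

View pics/o1.png

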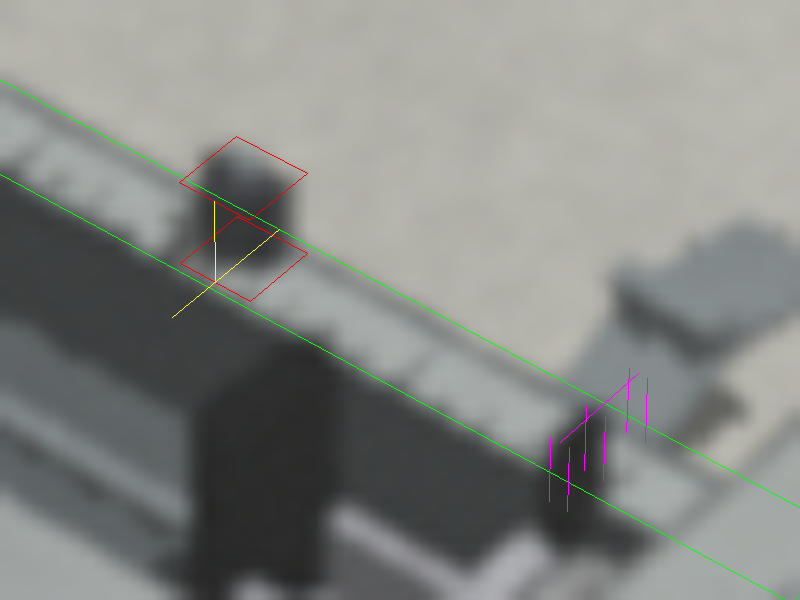

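View pics/o2.png

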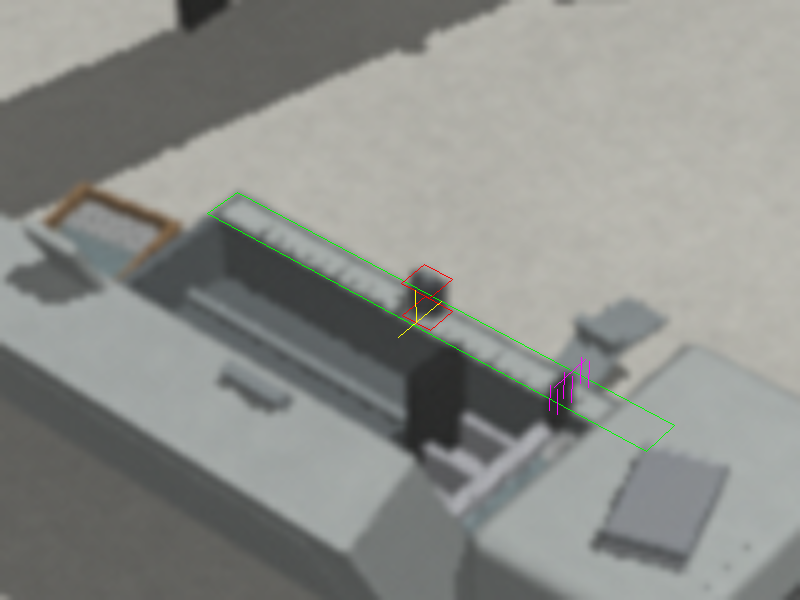

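Run:
```python
from h import *
out=[]
for f in("scene9","s10","s8"):
    im=cv2.imread(f"pics/{f}.png"); a=im[214:244,294:334]
    a=cv2.convertScaleAbs(a.astype(float)*1.5)
    out.append(cv2.resize(a,(400,300),interpolation=cv2.INTER_NEAREST))
cv2.imwrite("pics/q.png",np.vstack([np.hstack(out[:2]),np.hstack([out[2],out[2]*0])]))
```

```text
(no output)
```

View pics/q.png

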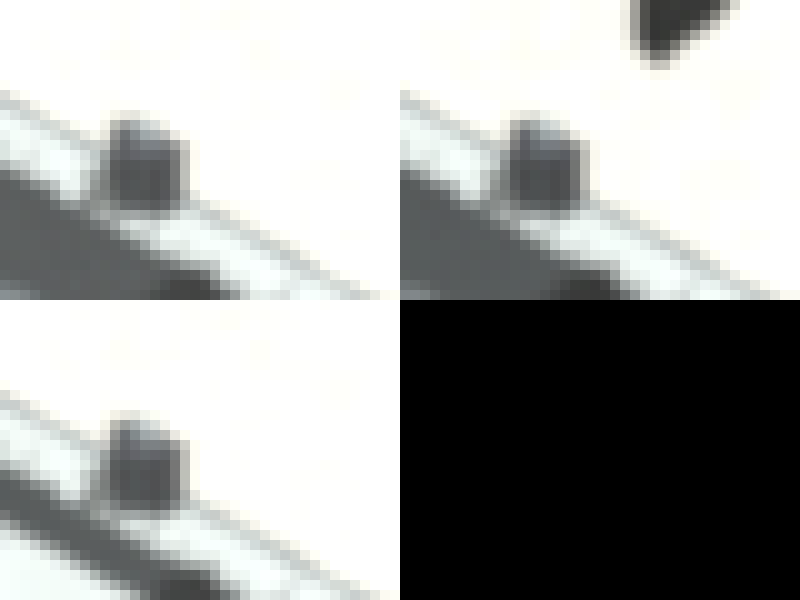

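```bash
python3 -m pendant '{"xyz":[[0.0014,-0.0085,0],[0.0014,-0.0085,0],[0.0008,-0.005,0],[0,0,0]],"turn":[0,0,0,0]}'
python3 - <<'E'
from ov import *
shot("scene","s14")
for n in("follower_index","pointer","magazine"): pp("scene",n,1)
print(readout.get_obs()["tool_pos"])
ov('pics/s14.png','pics/o14.png',.166,.5685,.0125,-.004,.083-.074,(.52,0.01,.085))
im=cv2.imread("pics/s14.png");u,v=map(int,px("scene",(.52,0.01,.085)));cv2.imwrite("pics/s14c.png",cv2.resize(im[v-24:v+24,u-32:u+32],(800,600),interpolation=cv2.INTER_CUBIC))
E
```

```text
time_s: 19.62
tool_pos: [0.5737, -0.0083, 0.0851]
tool_rot: [41.0, 87.1, 51.3]
force: [-1.8, 6.3, 1.2]
grip_width: 0.01
scene follower_index 0.79 [0.5248 0.0197 0.0939]
scene magazine 0.68 [ 0.5696  0.0117 -0.0029]
[ 0.57366575 -0.00782581  0.0850528 ]
```

View pics/s14c.png

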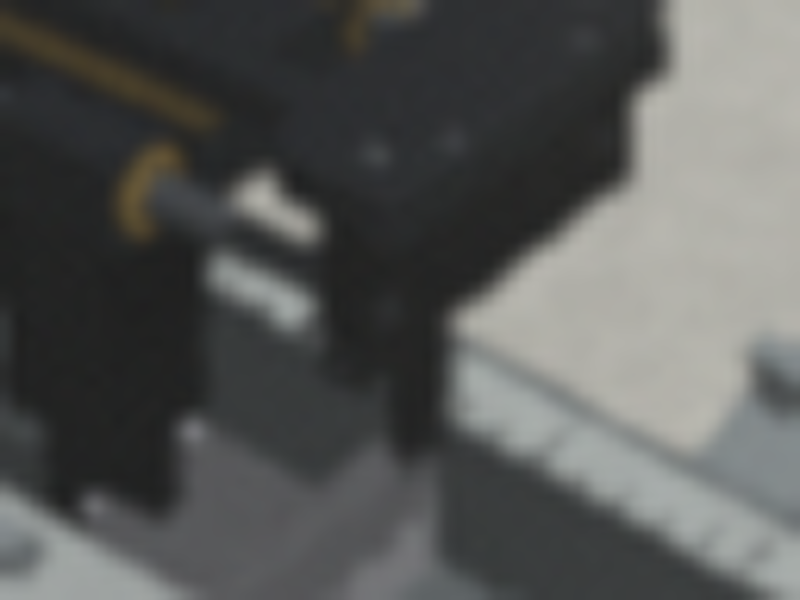

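View pics/o14.png

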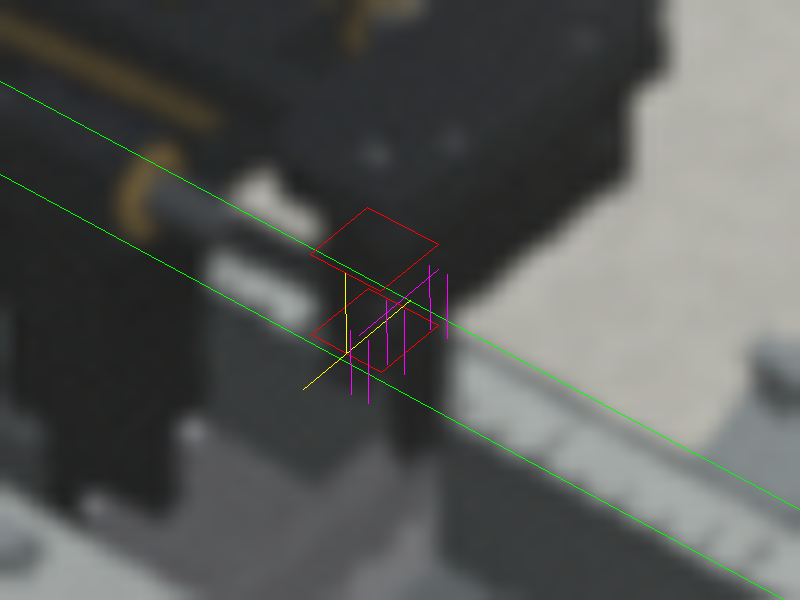

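```bash
cat > fit.py <<'E'
from h import *
from scipy.optimize import differential_evolution
g=np.mean([cv2.cvtColor(cv2.imread(f"pics/{f}.png"),cv2.COLOR_BGR2GRAY).astype(float) for f in("scene9","s10")],0)
yaw,ox,oy=.166,.5685,.0125;c,s=np.cos(yaw),np.sin(yaw)
cp=camera_params("scene");K=np.array([[cp["fx"],0,cp["cx"]],[0,cp["fy"],cp["cy"]],[0,0,1.]])
rv=np.array(cp["rvec"],float);tv=np.array(cp["tvec"],float)
def proj(P):
    P=np.array(P,float);W=np.c_[ox+c*P[:,0]-s*P[:,1],oy+s*P[:,0]+c*P[:,1],P[:,2]]
    return cv2.projectPoints(W,rv,tv,K,None)[0][:,0]
def cost(box,u0,v0,u1,v1,ret=False):
    x0,x1,y0,y1,z0,z1=box
    P=proj([(x,y,z) for x in(x0,x1) for y in(y0,y1) for z in(z0,z1)])
    N=8;h=cv2.convexHull(((P-[u0-.5,v0-.5])*N*16).astype(np.int32))
    m=np.zeros(((v1-v0)*N,(u1-u0)*N),np.float32);cv2.fillConvexPoly(m,h,1.,shift=4)
    a=cv2.resize(m,(u1-u0,v1-v0),interpolation=cv2.INTER_AREA).ravel()
    I=g[v0:v1,u0:u1].ravel();vv,uu=np.mgrid[v0:v1,u0:u1]
    uu=(uu.ravel()-u0)/10.;vv=(vv.ravel()-v0)/10.
    # bg: bench/ledge bands modelled by a cubic across the ledge normal coordinate; fg constant
    n=(uu*-.46+vv*.888)
    A=np.c_[a,(1-a),(1-a)*n,(1-a)*n**2,(1-a)*n**3]
    r=I-A@np.linalg.lstsq(A,I,rcond=None)[0];return (r**2).sum()
def f(p):x,y,d=p;return cost((x-d/2,x+d/2,y-.008,y+.008,.075,.094),300,221,317,236)
for sd in range(2):
    r=differential_evolution(f,[(-.06,-.04),(-.02,.015),(.003,.02)],seed=sd,maxiter=60);print("pointer x,y,depth",r.x.round(4),r.fun)
for y in np.arange(-.010,.004,.001):
    print(round(y,4),round(min(f((x,y,d)) for x in np.arange(-.06,-.04,.001) for d in(.005,.008,.012)),0),end=" ")
def k(p):x,y,d=p;return cost((x-d/2,x+d/2,y-.002,y+.002,.076,.095),329,241,342,254)
for sd in range(2):
    r=differential_evolution(k,[(-.055,-.025),(.07,.095),(.004,.03)],seed=sd,maxiter=60);print("\nblade",r.x.round(4),r.fun)
for y in np.arange(.076,.090,.001):
    print(round(y,4),round(min(k((x,y,d)) for x in np.arange(-.05,-.03,.001) for d in(.008,.012,.016)),0),end=" ")
E
python3 fit.py
```

```text
pointer x,y,depth [-0.05   -0.003   0.0079] 45495.39183460797
pointer x,y,depth [-0.0501 -0.0032  0.0078] 45513.983917957725
-0.01 195376.0 -0.009 166997.0 -0.008 137576.0 -0.007 106927.0 -0.006 81634.0 -0.005 65571.0 -0.004 51355.0 -0.003 45864.0 -0.002 51606.0 -0.001 63436.0 -0.0 78856.0 0.001 96195.0 0.002 113019.0 0.003 133578.0 
blade [-0.0283  0.0828  0.0254] 47235.80313803274

blade [-0.0281  0.0827  0.0259] 47150.75142967961
0.076 123045.0 0.077 110221.0 0.078 99711.0 0.079 86383.0 0.08 75235.0 0.081 59046.0 0.082 52541.0 0.083 49600.0 0.084 53902.0 0.085 66923.0 0.086 87239.0 0.087 108944.0 0.088 127140.0 0.089 145040.0
```

Silhouette fits in my frame put the blade at y 82.8 mm (nominal 83) and the pointer at y -3.0 mm. The required pull is about 86 mm; 64 mm is done, so the target TCP is about (0.578, -0.029).

```bash
python3 -m pendant '{"xyz":[[0.0014,-0.0085,0],[0.0013,-0.008,0]],"turn":[0,0]}'
python3 -c "
from h import *
print(readout.get_obs()['tool_pos'])"
python3 -m pendant '{"xyz":[[0,0,0]],"turn":[0]}'
python3 -m pendant '{"xyz":[[0,0,0]],"turn":[0]}'
```

```text
time_s: 20.08
tool_pos: [0.5754, -0.0195, 0.085]
tool_rot: [47.2, 86.9, 57.7]
force: [-2.0, 7.5, 1.0]
grip_width: 0.0104
[ 0.57543984 -0.01951479  0.08504981]
time_s: 20.2
tool_pos: [0.5753, -0.0184, 0.0851]
tool_rot: [48.8, 86.8, 59.3]
force: [-2.0, 7.6, 0.8]
grip_width: 0.0101
time_s: 20.32
tool_pos: [0.575, -0.0166, 0.0851]
tool_rot: [50.7, 86.7, 61.2]
force: [-1.6, 6.7, 1.8]
grip_width: 0.0099
```

```bash
python3 -m pendant '{"xyz":[[0.0012,-0.0075,0],[0.0013,-0.0085,0]],"turn":[0,0]}'
python3 -c "
from h import *
for i in range(5):
  read_camera('scene');o=readout.get_obs();print(o['tool_pos'],o['force'][1],o['grip_width'])"
```

```text
time_s: 20.58
tool_pos: [0.5766, -0.0274, 0.0851]
tool_rot: [55.5, 86.4, 66.3]
force: [-2.0, 7.9, 2.1]
grip_width: 0.0104
[ 0.57677933 -0.02875227  0.08503897] 7.183870885533224 0.010135369111969385
[ 0.57676662 -0.02851945  0.08504458] 7.8838065651836 0.010364791901283383
[ 0.57674671 -0.02819753  0.08506429] 7.506148726103517 0.010185177349825488
[ 0.57669085 -0.02796839  0.08502965] 7.195019066320853 0.010496876056032566
[ 0.57664384 -0.02786396  0.08503942] 7.088641083330431 0.010509516914787992
```

Run:
```python
from ov import *
shot("scene","s16")
for n in("follower_index","pointer","cover_lip","latch_tab"): pp("scene",n,1)
print(readout.get_obs()["tool_pos"])
ov('pics/s16.png','pics/o16.png',.166,.5685,.0125,-.003,-.002,(.52,-.005,.085))
im=cv2.imread("pics/s16.png");u,v=map(int,px("scene",(.52,-.005,.085)));cv2.imwrite("pics/s16c.png",cv2.convertScaleAbs(cv2.resize(im[v-24:v+24,u-32:u+32],(800,600),interpolation=cv2.INTER_CUBIC),alpha=1.4))
```

```text
scene follower_index 0.78 [0.5261 0.0031 0.0975]
scene pointer 0.43 [ 0.5175 -0.0016  0.0714]
scene cover_lip 0.85 [ 0.6884 -0.0189  0.1956]
scene latch_tab 0.65 [0.4263 0.0369 0.0398]
[ 0.57665536 -0.02778148  0.0850354 ]
```

View pics/s16c.png

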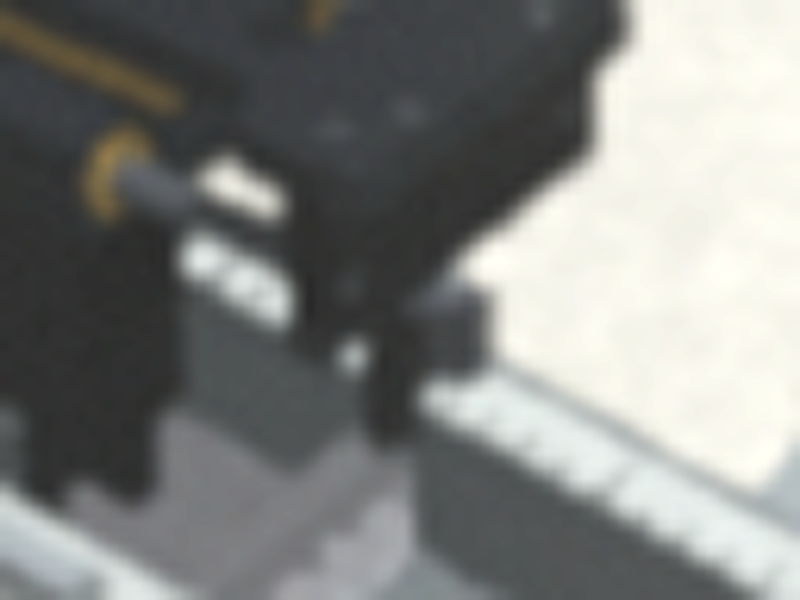

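View pics/o16.png

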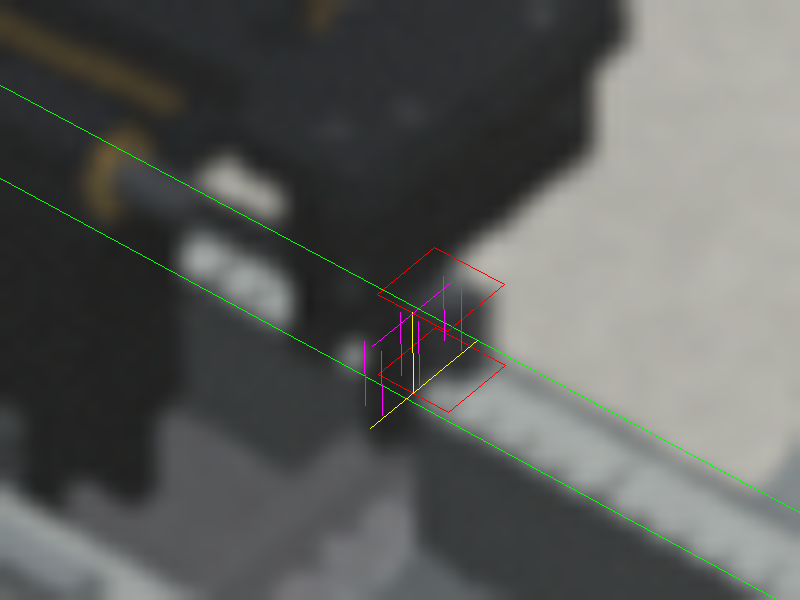

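View pics/s16.png

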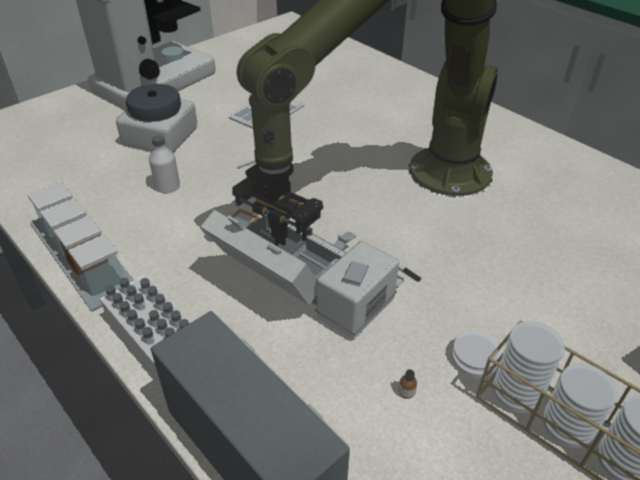

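Both now show in the crop: blade right edge at column 418, pointer's right side at 492, which leaves about 1 mm (the network says about 3 mm). Cover and latch are as left, and the carton, pen and box look undisturbed. One small nudge, allowing for compliance.

```bash
python3 -m pendant '{"xyz":[[0.0006,-0.0037,0]],"turn":[0]}'
python3 - <<'E'
from ov import *
for i in range(8):
  shot("scene","s17");o=readout.get_obs();print(o['time_s'],o['tool_pos'],o['tool_rot'].round(1),o['force'][1].round(1),o['grip_width'].round(4))
  if i>4:
   for n in("follower_index","pointer"): pp("scene",n,1)
ov('pics/s17.png','pics/o17.png',.166,.5685,.0125,-.003,-.003,(.52,-.005,.085))
im=cv2.imread("pics/s17.png");u,v=map(int,px("scene",(.52,-.005,.085)));cv2.imwrite("pics/s17c.png",cv2.convertScaleAbs(cv2.resize(im[v-24:v+24,u-32:u+32],(800,600),interpolation=cv2.INTER_CUBIC),alpha=1.4))
E
```

```text
time_s: 21.2
tool_pos: [0.5768, -0.0289, 0.085]
tool_rot: [57.3, 86.3, 68.2]
force: [-1.9, 7.7, 2.6]
grip_width: 0.01Traceback (most recent call last):
  File "<stdin>", line 3, in <module>
AttributeError: 'float' object has no attribute 'round'
```

Run:
```python
from ov import *
for i in range(9):
  shot("scene","s17");o=readout.get_obs();print(o['time_s'],o['tool_pos'],np.round(o['force'],1),o['grip_width'])
  if i>5:
   for n in("follower_index","pointer"): pp("scene",n,1)
ov('pics/s17.png','pics/o17.png',.166,.5685,.0125,-.003,-.003,(.52,-.005,.085))
im=cv2.imread("pics/s17.png");u,v=map(int,px("scene",(.52,-.005,.085)));cv2.imwrite("pics/s17c.png",cv2.convertScaleAbs(cv2.resize(im[v-24:v+24,u-32:u+32],(800,600),interpolation=cv2.INTER_CUBIC),alpha=1.4))
```

```text
21.3 [ 0.57688082 -0.02941269  0.08501596] [-2.8  7.6  2.1] 0.010272611117128393
21.35 [ 0.57687905 -0.02938553  0.0850162 ] [-2.7  7.6  2.6] 0.010276141362783344
21.4 [ 0.57687774 -0.02938244  0.08501742] [-2.7  6.5  2.1] 0.009851215183090463
21.45 [ 0.5768989  -0.02938531  0.08503593] [-2.5  6.8  1.7] 0.010286433411999786
21.5 [ 0.57687827 -0.0293724   0.08501094] [-2.5  7.8  1.9] 0.010043248397039526
21.55 [ 0.57689098 -0.02937532  0.08503364] [-3.7  7.6  1.6] 0.010072753638671886
21.6 [ 0.57688615 -0.02938124  0.0850386 ] [-2.   6.8  1.9] 0.010603208427680077
scene follower_index 0.84 [0.5275 0.001  0.0973]
scene pointer 0.55 [ 0.5154 -0.0023  0.0723]
21.75 [ 0.5768705  -0.02939326  0.08502987] [-3.1  6.5  2.9] 0.010129031935889645
scene follower_index 0.78 [0.5256 0.001  0.1003]
21.9 [ 0.57689125 -0.02940825  0.08503675] [-2.5  7.7  1.9] 0.01050971121643694
scene follower_index 0.59 [0.5275 0.0009 0.0975]
scene pointer 0.6 [0.5167 0.0006 0.0712]
```

View pics/s17c.png

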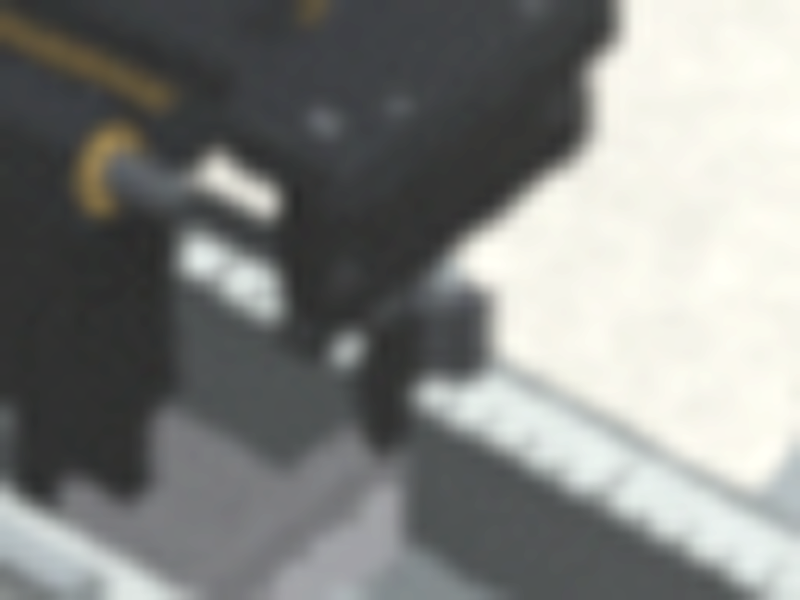

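View pics/o17.png

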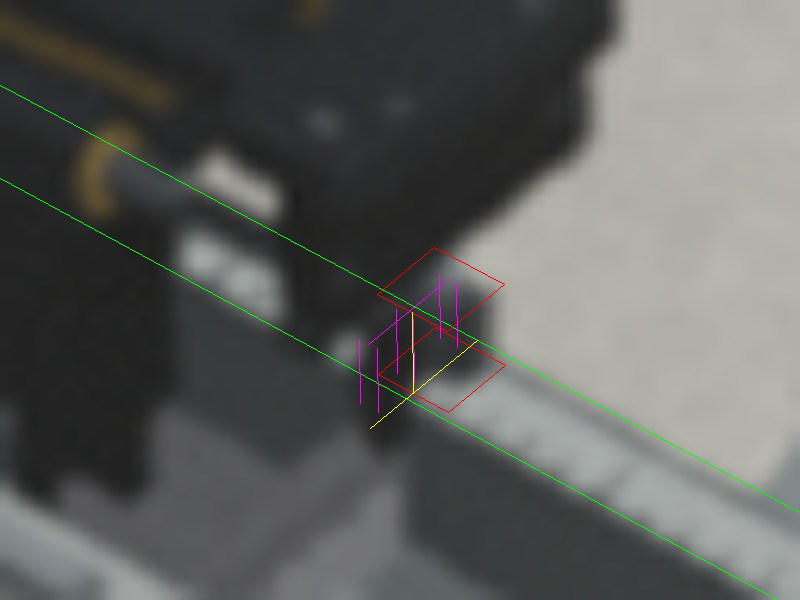

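The arm is holding still: TCP steady within 0.05 mm for 0.6 s. The networks put both the index and the pointer at labeller y of about -4.5 mm, and the overlay agrees within about 1 mm.

```bash
python3 -c "
from cell import *
print(sign_off())"
```

```text
the job is handed in; nothing more can be done
None
```

The labeller is ready for slides: latch out of the way, cover standing open, and the follower held at the pointer. I handed the job in at about 22 s.

- **Latch:** pinched and swung down to about 1.17 rad. It was still there in the last pictures. The first pinch caught only the tab's edge, so I opened, corrected and gripped again.
- **Cover:** lifted by its lip to about 105–110° and released. It stood by itself in every later picture.
- **Follower:** gripped at 10 mm with 40 N and pulled about 86 mm without slipping. I signed off while still holding it, with the tool steady within 0.05 mm and about 7.5 N of spring pull.

**Alignment:** in the last check the networks put the index and the pointer at the same place along the trough (y about -4.5 mm). My silhouette fit agrees to about 1 mm, but puts the pointer at y -3 mm. One earlier network reading, just before the final nudge, had suggested a 3 mm gap where the overlay showed 1 mm. The top camera could not confirm it because the arm hid the pointer.

**Other things on the bench:** the carton, pen and coverslip box looked undisturbed in the last full scene picture. I did not measure their positions.

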